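Take the glue pot off the warming station

ROBOT

A 7-joint arm with a two-finger parallel gripper is mounted at the origin on a cart in front of the work surface, level with it; the furniture and walls round the work are solid. World frame = base frame: x ahead of the robot, y to its left, z up, the work surface at z = 0. Lengths are in m, angles in rad, forces in N, time in s.
With the tool pointing down it reaches from about 0.425 to 0.875 m from the base axis. Payload 8.4 kg.
Tool frame: the origin (TCP) lies on the centre line of the jaws, within the pads' length; the fingertips stand 8 mm ahead of it and the grasp point (between the pads) lies 11 mm behind it; z points along the fingers, y is the line along which they close (so a half turn about z gives the same grasp; the last joint's range is limited). The gripper opens to 85 mm and grips with 20 to 120 N. Pads are 22 mm wide; open, the fingers measure 114 mm over their backs; the gripper's body (76 mm by 85 mm) begins 54 mm behind the grasp point. The pads swing forward as they close: fully open they stand 13 mm farther back than shut.
Start: joints at [-1.388, 0.333, 0.04, 1.465, -0.013, 1.343, -0.059], TCP at [0.181, 0.624, 0.239] pointing down, gripper open.
Joint ranges: [-2.58, 2.58], [-0.38, 2.09], [-1.3, 1.39], [0.25, 2.4], [-1.5, 4.64], [0.08, 2.09], [-2.65, 2.65]. Speed limits (rad/s): [2.22, 2.22, 2.79, 2.79, 3.14, 3.14, 3.14].

INTERFACE

Orientations are given as a unit quaternion [w, x, y, z].
In Python, from rig import bot gives the robot as it stands. The module is installed in compiled form; this text tells all that it offers.
- The arm moves only by the tool move_arm, never from a script. Its argument "motion" is a list that holds one entry, the list of rows, each a list of 6 numbers: the shift along the tool's x, y, z in cm, then the turn, a rotation vector about the tool's x, y, z in degrees. A call has 1 to 12 rows; each row shifts and turns the commanded pose from where the row before left it, along the tool's axes as they then stand; what a row does not reach is not made up. A row lasts 1/12 s, in which the tool goes at most 41.7 mm and 7.16 degrees, less where a joint would pass 70% of its speed; a pose out of reach is approached as far as the arm can. A call with a gripper value outside its range is refused whole. "gripper" is the finger opening in cm, from 0 to 8.54, set as the call begins (left out, the last holds). The fingers move at their own pace and stop on an object; "squeeze" is the grip in N (left out, the last holds). Time passes only in rows, so rows that do not move let the fingers close. It gives the time, the measured TCP pose, the force, the opening and the grip force at its end, in the units of the state.
- bot.observe(): the state, without advancing time (a new reading comes with each control period).
- bot.capture(name): name is "scene" or "top" or "wrist"; returns a dict with "image" (480x640x3 uint8, blue, green, red), "intrinsics" (3x3 intrinsics, pixels), "k1" (the pictures are not rectified: a ray, as slopes to the right and down, at radius r is drawn at 1 + k1 r^2 times it, then the intrinsics apply), "cam_to_world" (4x4, takes a point from camera to world coordinates). Camera axes: x right, y up, looking along -z (the intrinsics and any distortion apply to the point x, -y, -z); pixel columns grow to the right and rows downward; lengths in m; the calibration is good to about 2 mm. A picture is of the moment at which its call begins. There is no depth.
- bot.close_job(): hands the job in; it is judged then, once.
Trained networks look in the newest picture that a camera, given by its name, has taken for a name from the list of things; names that differ only in an ending like _2 or _b are one class to them, and where a whole thing is asked for, a point or a joint stands for the part that bears it (a point fixed in the world has none). Each returns a list of dicts, best first, with "conf" (0 to 1); they miss things now and then, are a little off and sometimes report something else, mostly with a low value. They report only what shows in the picture. A call takes as long as a camera call.
- bot.look_for(camera, target): "location" ([x, y, z] in m, in world coordinates, good to about 4 mm: the middle of the surface that is visible of it).
- bot.trace(camera, target): "pixels" (480x640 bool, what is visible of it).
The state is a dict: "t": time; "joint_pos": joint angles; "joint_vel": joint speeds; "joint_torque": joint torques, N m; "ee_pos": TCP position; "tool_rot": TCP orientation; "contact_force": force on the tool from outside, world axes, zero at the start; "moment": the same for the moment, N m; "grip_width": opening from 0.0 (shut) to 1.0 (fully open); "finger_force": force on a finger pad.
Only numpy, scipy, OpenCV 4.12 (cv2) and the standard library are available. Lean on these libraries where they do the work, as an engineer would, in place of code of your own. Each camera call takes 0.05 s, during which the arm holds its last target. There are 200 camera calls.

TASK

Take the small steel glue pot by its black handle, lift it off the warming station without knocking the low canopy above it, and carry it level to the round cork-faced rest beside. The rest's height was set by the last user, so feel for it: set the pot down gently and centred on it, upright, let go, and leave the other things on the table where they are.

Things in the scene. Friction and masses are not known exactly. Their poses are not given: they have to be found in the camera images.
- glue_pot: Open steel saucepan-like glue pot, 132 mm across and 69 mm high, about 0.3 kg, with one black handle and two brushes standing in set glue (they reach 170 mm above its underside). Its z axis points up when it stands upright. The origin lies at the height of the underside but off-centre: the pot's centre is the point pot_foot.
- pot_foot (a point): Centre of the pot's flat round underside (about 115 mm across). Axes as the pot's.
- pot_grip (a point): Place to pinch the black handle: its mid-section, 58 mm above the pot's underside, 108 mm out from the centre. The handle runs straight out along the level line from pot_foot to pot_grip, from 66 to 187 mm out, 17 mm wide, 20 mm deep here. At the start it points out of the station's open front. The weight hangs 90 mm inward of here: pinch firmly (40 N or more) or the pot droops.
- station: Warming station, fixed, switched off: grey base 190 x 145 x 20 mm. Origin at the base's centre on the table; own -x is its open front, turned about 30 to 70 degrees to the right of straight at the robot. Two posts 14 mm thick at own x +86, y +/-55 mm carry the canopy. Front and sides are open: once lifted, the pot may leave sideways or forward.
- canopy_front (a point): Middle of the lower front edge of the flat grey canopy: 360 mm above the table, at the station's own x -170 mm. The canopy is 20 mm thick, 170 mm wide and reaches back to own x +100 mm, so it covers the pot and nearly all of the handle: an upright gripper does not fit below it. Come in from the front with the tool leaning back out of the front, 30 to 45 degrees.
- plate_top (a point): Centre of the round steel plate on which the pot stands, 116 mm across, 50 mm above the table. Three thin steel lugs round it, 80 mm from its centre, rise to 58 mm above the table, so the pot has to be lifted, not dragged.
- pot_rest: Pot rest, fixed: round dark steel foot 120 mm across with a round cork-faced pad 112 mm across on a screw stem. Origin at the foot's centre on the table, the pad is straight above. The pad's top stands somewhere between 30 and 80 mm above the table, and this is not reported: find it by touch or by eye. It does not give way under the pot. It stands to the right of the station, seen from the robot.
- turned_foot: Bystander: turned mahogany furniture foot, 40 mm across, 52 mm high; origin under its centre.
- brass_knob: Bystander: brass knob on its back plate, 32 x 44 x 22 mm; origin under its centre.
- fret: Bystander: flat mahogany fretwork panel, 76 x 142 x 4 mm, lying on the table; origin under its centre.

How it is judged:
By the outcome, as a careful person would: the job done as asked, in the order asked, and still so for the second after the job is handed in, with the robot touching nothing.
It also fails if it takes over 54 s, if anything falls off the work surface, if the arm or the gripper's body presses on something with over 40 N, if the wrist force passes 120 N, or if a joint passes its speed limit or range.

## Working session

There is one attempt and no reset: what is moved stays moved. The work goes in short steps, Python scripts to look and compute and a tool call to move; the robot and the scene stay as the last step left them, time stands still between calls to the robot, and variables do not carry over. Pictures are saved under pics/ and viewed, at most 13 in all, crops included, and the job is handed in when it is done.

Besides the shell and the picture viewer there is one more tool, called after "Request:" as name([rows], argument=value, ...), one row to a line, values as JSON. move_arm: Moves the arm, as the interface text tells. Its arguments: {"type":"object","properties":{"motion":{"type":"array","items":{"type":"array","items":{"type":"array","items":{"type":"number"}}}},"gripper":{"type":"number"},"squeeze":{"type":"number"}},"required":["motion"]}

```bash
mkdir -p pics; python3 - <<'E'
from rig import bot
import cv2,numpy as np
s=bot.observe();print({k:np.round(v,3) for k,v in s.items()})
ims=[]
for c in ["scene","top"]:
    d=bot.capture(c);cv2.imwrite(f"pics/{c}0.png",d["image"]);print(c,d["k1"],np.round(d["intrinsics"],1).tolist(),np.round(d["cam_to_world"],3).tolist())
    for t in ["pot_foot","pot_grip","glue_pot","station","canopy_front","plate_top","pot_rest","turned_foot","brass_knob","fret"]:
        print(c,t,[(np.round(r["location"],3).tolist(),round(r["conf"],2)) for r in bot.look_for(c,t)[:2]])
E
```

```text
{'t': np.float64(0.0), 'joint_pos': array([-1.388,  0.334,  0.04 ,  1.466, -0.013,  1.343, -0.059]), 'joint_vel': array([-0.001,  0.001,  0.002, -0.001,  0.001,  0.001,  0.002]), 'joint_torque': array([ 1.0000e-03, -6.5857e+01,  1.3660e+00, -4.0555e+01,  1.7000e-02,
        1.3000e-02, -0.0000e+00]), 'ee_pos': array([0.181, 0.624, 0.238]), 'tool_rot': array([-0.   ,  0.14 ,  0.99 , -0.001]), 'contact_force': array([-0.813, -0.439, -0.113]), 'moment': array([-0.004,  0.026, -0.037]), 'finger_force': np.float64(0.0), 'grip_width': np.float64(0.999)}
scene -0.054992121011131496 [[470.1, 0.0, 310.2], [0.0, 470.1, 240.1], [0.0, 0.0, 1.0]] [[0.901, 0.157, -0.405, 0.091], [-0.434, 0.371, -0.821, -0.839], [0.022, 0.915, 0.402, 0.646], [0.0, 0.0, 0.0, 1.0]]
scene pot_foot [([0.548, 0.096, 0.105], 0.57)]
scene pot_grip [([0.542, 0.09, 0.102], 0.78)]
scene glue_pot [([0.547, 0.09, 0.104], 0.76)]
scene station [([0.562, 0.084, 0.367], 0.94), ([0.545, 0.092, 0.105], 0.69)]
scene canopy_front [([0.561, 0.081, 0.371], 0.87), ([0.546, 0.094, 0.104], 0.56)]
scene plate_top [([0.564, 0.082, 0.372], 0.82)]
scene pot_rest [([0.575, -0.117, 0.056], 0.85)]
scene turned_foot [([0.676, -0.01, 0.049], 0.48)]
scene brass_knob [([0.415, -0.061, -0.002], 0.6)]
scene fret [([0.37, 0.208, 0.01], 0.81)]
top -0.12902181593668272 [[575.8, 0.0, 319.0], [0.0, 575.8, 243.9], [0.0, 0.0, 1.0]] [[-0.151, 0.91, -0.386, 0.073], [-0.989, -0.139, 0.059, 0.062], [0.0, 0.39, 0.921, 1.321], [0.0, 0.0, 0.0, 1.0]]
top pot_foot [([0.534, 0.148, 0.075], 0.89)]
top pot_grip [([0.532, 0.145, 0.079], 0.69)]
top glue_pot [([0.535, 0.146, 0.078], 0.94)]
top station [([0.554, 0.106, 0.38], 0.71)]
top canopy_front [([0.558, 0.1, 0.379], 0.64)]
top plate_top [([0.556, 0.103, 0.382], 0.65)]
top pot_rest []
top turned_foot []
top brass_knob [([0.572, -0.087, 0.056], 0.67), ([0.416, -0.052, 0.002], 0.49)]
top fret [([0.37, 0.213, 0.006], 0.78)]
```

View pics/scene0.png

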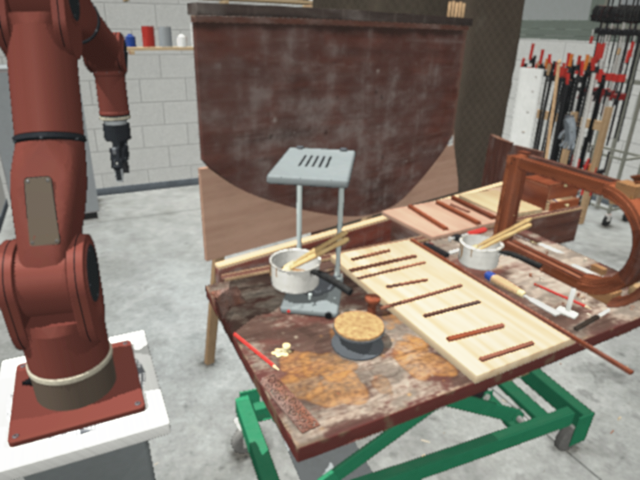

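View pics/top0.png

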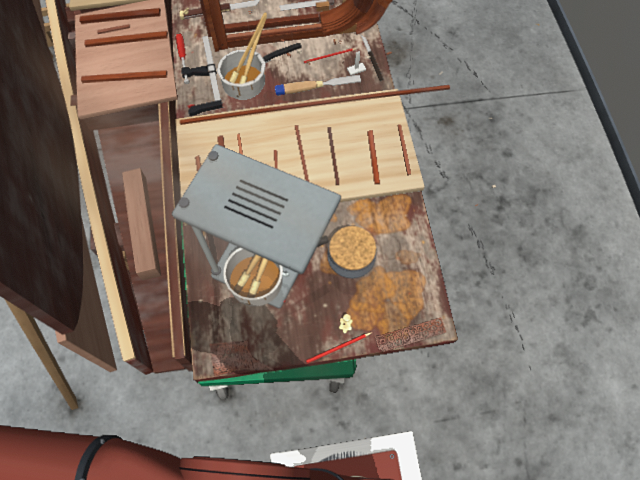

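```bash
cat > h.py <<'E'
import numpy as np,cv2
from rig import bot
def unproj(d,uv,z):
    K=d["intrinsics"];k=d["k1"];T=np.array(d["cam_to_world"])
    p=cv2.undistortPoints(np.array(uv,float).reshape(-1,1,2),np.array(K),np.array([k,0,0,0.]))[:,0]
    r=np.c_[p[:,0],-p[:,1],-np.ones(len(p))]@T[:3,:3].T
    return T[:3,3]+r*((z-T[2,3])/r[:,2])[:,None]
def proj(d,P):
    T=np.array(d["cam_to_world"]);q=(np.atleast_2d(P)-T[:3,3])@T[:3,:3]
    s=np.c_[q[:,0]/-q[:,2],-q[:,1]/-q[:,2]];s=s*(1+d["k1"]*(s**2).sum(1))[:,None]
    K=np.array(d["intrinsics"]);return s*[K[0,0],K[1,1]]+K[:2,2]
E
python3 - <<'E'
from h import *
d=bot.capture("top");s=bot.capture("scene")
a=cv2.resize(s["image"][220:380,240:440],None,fx=3.5,fy=3.5,interpolation=2);cv2.imwrite("pics/sc.png",a)
a=cv2.resize(d["image"][130:350,160:440],None,fx=2.6,fy=2.6,interpolation=2);cv2.imwrite("pics/tc.png",a)
c=unproj(d,[(215,145),(173,213),(300,271),(340,198)],.38);print(c.round(3))
m=bot.trace("top","station");
if m:
    mm=m[0]["pixels"].astype(np.uint8);n,l,st,_=cv2.connectedComponentsWithStats(mm);i=1+st[1:,4].argmax();cn=cv2.findContours((l==i).astype(np.uint8),0,2)[0][0]
    print(cv2.approxPolyDP(cn,6,True)[:,0].tolist())
for c,n in((d,"top"),(s,"scene")):
  for t in ["pot_rest","glue_pot"]:
    m=bot.trace(n,t)
    for q in m[:2]:
        y,x=np.nonzero(q["pixels"]);print(n,t,round(q["conf"],2),x.min(),x.max(),y.min(),y.max(),x.mean(),y.mean())
E
```

```text
[[ 0.702  0.169  0.38 ]
 [ 0.568  0.257  0.38 ]
 [ 0.421  0.043  0.38 ]
 [ 0.551 -0.05   0.38 ]]
[[216, 144], [172, 215], [192, 227], [215, 279], [224, 281], [225, 261], [237, 247], [279, 264], [282, 285], [270, 303], [280, 306], [339, 196]]
top pot_rest 0.74 327 376 226 278 351.37704918032784 251.81030444964873
top glue_pot 0.57 224 327 235 305 253.8674932196823 276.66214645486247
scene pot_rest 0.56 332 383 311 360 358.05818673883624 335.22598105548036
scene glue_pot 0.93 270 353 231 294 304.5999247271359 268.21791494166354
```

View pics/sc.png

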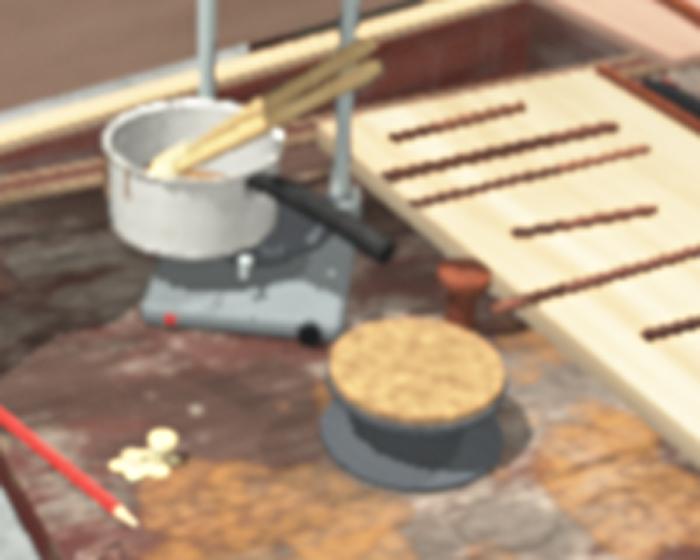

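View pics/tc.png

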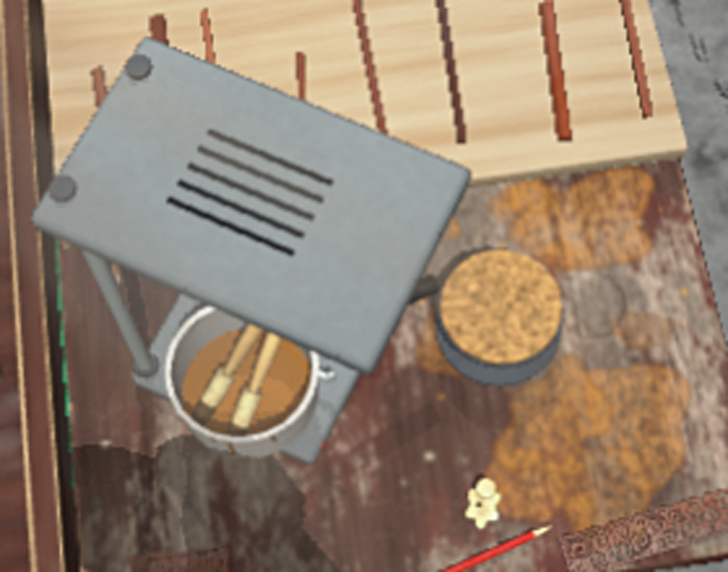

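```bash
python3 - <<'E'
from h import *
d=bot.capture("top");s=bot.capture("scene")
def tc(x,y):return (160+x/2.6,130+y/2.6)
def sc(x,y):return (240+x/3.5,220+y/3.5)
print("tip top",unproj(d,[tc(436,288),tc(418,290)],.11).round(3))
print("tip scene",unproj(s,[sc(385,245)],.11).round(3), "handle root",unproj(s,[sc(262,182)],.11).round(3))
# rim ellipse
print("rim left/right scene",unproj(s,[sc(104,150),sc(283,150),sc(190,98)],.119).round(3))
print("rim top",unproj(d,[tc(167,370),tc(243,447),tc(318,375)],.119).round(3))
print("base corners",unproj(s,[sc(143,308),sc(335,335)],.02).round(3),unproj(d,[tc(313,462),tc(357,378)],.02).round(3))
for z in (.03,.045,.06,.08):
    t=unproj(d,[tc(502,306),tc(441,306),tc(563,306)],z);u=unproj(s,[sc(417,370),sc(328,370),sc(506,370)],z)
    print(z,t[0].round(3),u[0].round(3),np.linalg.norm(t[2]-t[1]).round(3),np.linalg.norm(u[2]-u[1]).round(3))
print("foot disc",unproj(s,[sc(320,440),sc(503,440),sc(412,486)],.008).round(3))
E
```

```text
tip top [[ 0.584 -0.036  0.11 ]
 [ 0.585 -0.02   0.11 ]]
tip scene [[ 0.591 -0.038  0.11 ]] handle root [[0.556 0.074 0.11 ]]
rim left/right scene [[0.466 0.148 0.119]
 [0.584 0.097 0.119]
 [0.559 0.205 0.119]]
rim top [[0.54  0.205 0.119]
 [0.462 0.147 0.119]
 [0.516 0.077 0.119]]
base corners [[0.471 0.088 0.02 ]
 [0.58  0.002 0.02 ]] [[0.47  0.093 0.02 ]
 [0.544 0.043 0.02 ]]
0.03 [ 0.591 -0.101  0.03 ] [ 0.601 -0.071  0.03 ] 0.114 0.118
0.045 [ 0.585 -0.099  0.045] [ 0.589 -0.09   0.045] 0.113 0.115
0.06 [ 0.579 -0.097  0.06 ] [ 0.577 -0.108  0.06 ] 0.111 0.113
0.08 [ 0.571 -0.094  0.08 ] [ 0.56  -0.133  0.08 ] 0.11 0.109
foot disc [[ 0.522 -0.086  0.008]
 [ 0.629 -0.135  0.008]
 [ 0.551 -0.151  0.008]]
```

```bash
python3 - <<'E'
from h import *
d=bot.capture("top");s=bot.capture("scene")
def tc(x,y):return (160+x/2.6,130+y/2.6)
def sc(x,y):return (240+x/3.5,220+y/3.5)
print("postR",unproj(s,[sc(345,200)],.02).round(3),"postL",unproj(d,[tc(150,368)],.02).round(3),"lug",unproj(s,[sc(245,258)],.058).round(3),unproj(d,[tc(325,370)],.058).round(3))
yaw=np.deg2rad(53);ex=np.array([np.cos(yaw),np.sin(yaw),0]);ey=np.array([-ex[1],ex[0],0])
o=np.array([.584,.122,0])
def W(x,y,z):return o+ex*x+ey*y+[0,0,z]
t=np.linspace(0,2*np.pi,60)
pc=np.array([.528,.141,0]);h=np.array([.318,-.948,0])
def circ(c,r,z):return [c+[r*np.cos(a),r*np.sin(a),z] for a in t]
L=[([W(95,72,20),W(-95,72,20),W(-95,-72,20),W(95,-72,20),W(95,72,20)] if 0 else [W(a*.095,b*.0725,.02) for a,b in((1,1),(-1,1),(-1,-1),(1,-1),(1,1))],(0,255,0)),
 ([W(a,b*.085,.38) for a,b in((.1,1),(-.17,1),(-.17,-1),(.1,-1),(.1,1))],(0,0,255)),
 (circ(pc,.066,.119),(255,0,0)),(circ(pc,.0575,.05),(255,0,255)),([pc+h*.066+[0,0,.108],pc+h*.187+[0,0,.108]],(0,255,255)),
 ([W(.086,.055,.02),W(.086,.055,.36)],(255,255,0)),([W(.086,-.055,.02),W(.086,-.055,.36)],(255,255,0)),
 (circ(np.array([.582,-.098,0]),.056,.052),(0,0,255))]
out=[]
for c,x0,y0 in((d,160,120),(s,240,130)):
    f=2.5 if c is d else 2.5
    im=cv2.resize(c["image"][y0:y0+240,x0:x0+150 if 0 else x0+(220 if c is d else 200)-60],None,fx=f,fy=f,interpolation=2)
    im=cv2.resize(c["image"][y0:y0+230,x0:x0+(220 if c is d else 150)],None,fx=2.1,fy=2.1,interpolation=2)
    for P,col in L:
        q=((proj(c,P)-[x0,y0]+.5)*2.1).astype(np.int32);cv2.polylines(im,[q.reshape(-1,1,2)],False,col,1)
    out.append(im)
cv2.imwrite("pics/ov.png",np.hstack(out))
E
```

```text
postR [[0.682 0.173 0.02 ]] postL [[0.583 0.232 0.02 ]] lug [[0.539 0.064 0.058]] [[0.542 0.071 0.058]]
```

View pics/ov.png

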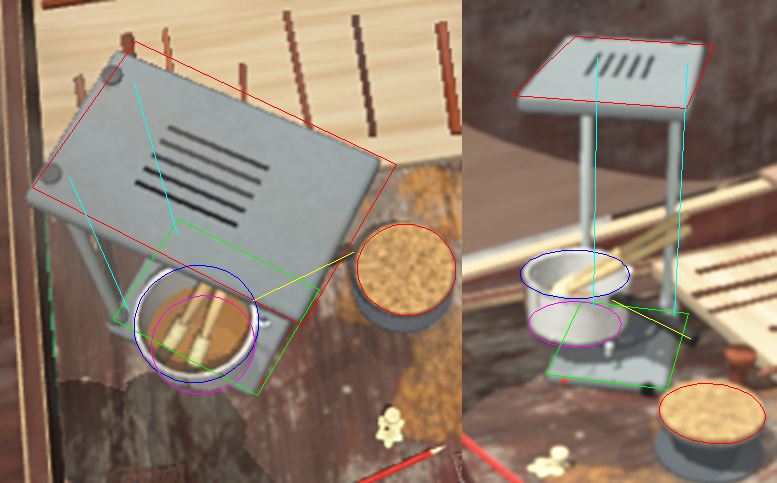

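```bash
cat >> h.py <<'E'
from scipy.spatial.transform import Rotation as R
def pose():
    s=bot.observe();q=np.array(s["tool_rot"]);return np.array(s["ee_pos"]),R.from_quat(np.r_[q[1:],q[0]]),s
def Rt(h,tilt):
    z=-h*np.sin(tilt)+np.array([0,0,-np.cos(tilt)]);y=np.array([-h[1],h[0],0]);return R.from_matrix(np.c_[np.cross(y,z),y,z])
def go(P=None,Rg=None):
    p,r,s=pose()
    if P is not None:
        v=r.inv().apply(np.array(P)-p)*100;print("shift cm",v.round(2),"rows>=",np.ceil(np.linalg.norm(v)/4.1))
    if Rg is not None:
        w=(r.inv()*Rg).as_rotvec(degrees=True);print("rot deg",w.round(2),"rows>=",np.ceil(np.linalg.norm(w)/7.1))
E
python3 - <<'E'
from h import *
p,r,s=pose();print(s["t"])
go([.181,.624,.54]);go([.62,-.15,.239],Rt(np.array([.318,-.948,0]),np.deg2rad(40)))
E
```

```text
1.65
shift cm [-3.000e-02 -3.000e-02 -3.007e+01] rows>= 8.0
shift cm [-6.373e+01 -6.217e+01  3.000e-02] rows>= 22.0
rot deg [-19.28  36.79  52.98] rows>= 10.0
```

Request:
move_arm([
  [[0, 0, -4, 0, 0, 0], [0, 0, -4, 0, 0, 0], [0, 0, -4, 0, 0, 0], [0, 0, -4, 0, 0, 0], [0, 0, -4, 0, 0, 0], [0, 0, -4, 0, 0, 0], [0, 0, -4, 0, 0, 0], [0, 0, -3, 0, 0, 0]],
], gripper=5.5)

```text
t: 2.32
ee_pos: [0.1806, 0.6236, 0.5532]
tool_rot: [0.0, 0.14, 0.99, 0.002]
contact_force: [0.3, 0.3, 1.5]
grip_width: 0.643
finger_force: 0.0
```

Request:
move_arm([
  [[-2.65, -2.6, 0, 0, 0, 0], [-2.65, -2.6, 0, 0, 0, 0], [-2.65, -2.6, 0, 0, 0, 0], [-2.65, -2.6, 0, 0, 0, 0], [-2.65, -2.6, 0, 0, 0, 0], [-2.65, -2.6, 0, 0, 0, 0], [-2.65, -2.6, 0, 0, 0, 0], [-2.65, -2.6, 0, 0, 0, 0], [-2.65, -2.6, 0, 0, 0, 0], [-2.65, -2.6, 0, 0, 0, 0], [-2.65, -2.6, 0, 0, 0, 0], [-2.65, -2.6, 0, 0, 0, 0]],
])

```text
t: 3.32
ee_pos: [0.3999, 0.2342, 0.5496]
tool_rot: [0.0, 0.14, 0.99, 0.0]
contact_force: [0.2, 0.4, -0.2]
grip_width: 0.642
finger_force: 0.0
```

Request:
move_arm([
  [[-2.65, -2.6, 0, 0, 0, 0], [-2.65, -2.6, 0, 0, 0, 0], [-2.65, -2.6, 0, 0, 0, 0], [-2.65, -2.6, 0, 0, 0, 0], [-2.65, -2.6, 0, 0, 0, 0], [-2.65, -2.6, 0, 0, 0, 0], [-2.65, -2.6, 0, 0, 0, 0], [-2.65, -2.6, 0, 0, 0, 0], [-2.65, -2.6, 0, 0, 0, 0], [-2.65, -2.6, 0, 0, 0, 0], [-2.65, -2.6, 0, 0, 0, 0], [-2.65, -2.6, 0, 0, 0, 0]],
])

```text
t: 4.32
ee_pos: [0.6189, -0.1532, 0.5493]
tool_rot: [0.0, 0.14, 0.99, 0.0]
contact_force: [0.9, 1.4, 1.4]
grip_width: 0.642
finger_force: 0.0
```

```bash
python3 - <<'E'
from h import *
p,r,s=pose();print(s["t"],p.round(3),np.round(s["joint_pos"],2))
go([.60,-.07,.25],Rt(np.array([.318,-.948,0]),np.deg2rad(40)))
E
```

```text
4.3167 [ 0.619 -0.153  0.549] [-0.24  0.43  0.78  0.81 -0.32  1.99  1.65]
shift cm [ 4.12  7.47 29.93] rows>= 8.0
rot deg [-19.3   36.79  53.06] rows>= 10.0
```

Request:
move_arm([
  [[0, 0, 0, -1.93, 3.68, 5.31], [0, 0, 0, -1.93, 3.68, 5.31], [0, 0, 0, -1.93, 3.68, 5.31], [0, 0, 0, -1.93, 3.68, 5.31], [0, 0, 0, -1.93, 3.68, 5.31], [0, 0, 0, -1.93, 3.68, 5.31], [0, 0, 0, -1.93, 3.68, 5.31], [0, 0, 0, -1.93, 3.68, 5.31], [0, 0, 0, -1.93, 3.68, 5.31], [0, 0, 0, -1.93, 3.68, 5.31]],
])

```text
t: 5.15
ee_pos: [0.5993, -0.1407, 0.4806]
tool_rot: [-0.181, 0.447, 0.862, 0.158]
contact_force: [0.9, 0.1, -1.7]
grip_width: 0.643
finger_force: 0.0
```

```bash
python3 - <<'E'
from h import *
p,r,s=pose();print(s["t"],p.round(3),np.round(s["joint_pos"],2))
RR=Rt(np.array([.318,-.948,0]),np.deg2rad(40));z=RR.as_matrix()[:,2];G=np.array([.562,.039,.108])
go(G+z*(.011-.2),RR)
E
```

```text
5.15 [ 0.599 -0.141  0.481] [ 0.67  0.57 -0.66  0.8  -0.12  2.09  0.62]
shift cm [-5.8   1.16 22.92] rows>= 6.0
rot deg [-3.13 11.94 16.06] rows>= 3.0
```

```bash
python3 - <<'E'
from h import *
go([.61,-.15,.28])
E
```

```text
shift cm [-10.34  -1.83  17.15] rows>= 5.0
```

Request:
move_arm([
  [[-1.75, -0.3, 2.85, 0, 0, 0], [-1.75, -0.3, 2.85, 0, 0, 0], [-1.75, -0.3, 2.85, 0, 0, 0], [-1.75, -0.3, 2.85, 0, 0, 0], [-1.75, -0.3, 2.85, 0, 0, 0], [-1.75, -0.3, 2.85, 0, 0, 0]],
])

```text
t: 5.65
ee_pos: [0.6119, -0.1524, 0.2779]
tool_rot: [-0.18, 0.446, 0.863, 0.157]
contact_force: [-0.3, -0.6, -0.3]
grip_width: 0.646
finger_force: 0.0
```

```bash
python3 - <<'E'
from h import *
p,r,s=pose();print(s["t"],p.round(3),np.round(s["joint_pos"],2))
RR=Rt(np.array([.318,-.948,0]),np.deg2rad(40))
go(None,RR)
E
```

```text
5.65 [ 0.612 -0.152  0.278] [ 0.75  0.6  -0.64  1.18 -0.07  1.72  0.77]
rot deg [-3.22 12.12 16.26] rows>= 3.0
```

Request:
move_arm([
  [[0, 0, 0, -1.1, 4.05, 5.4], [0, 0, 0, -1.1, 4.05, 5.4], [0, 0, 0, -1.1, 4.05, 5.4], [0, 0, 0, 0, 0, 0]],
])

```text
t: 5.98
ee_pos: [0.6114, -0.155, 0.2764]
tool_rot: [-0.281, 0.552, 0.759, 0.201]
contact_force: [-0.3, -1.0, -0.6]
grip_width: 0.644
finger_force: 0.0
```

```bash
python3 - <<'E'
from h import *
p,r,s=pose();print(s["t"],p.round(3),np.round(s["joint_pos"],2))
RR=Rt(np.array([.318,-.948,0]),np.deg2rad(40))
go(None,RR)
d=bot.capture("wrist");print(np.round(d["cam_to_world"],3).tolist(),d["k1"],d["intrinsics"])
h=np.array([.318,-.948,0]);pc=np.array([.528,.141,0])
im=d["image"].copy()
P=[pc+h*a+[0,0,.108] for a in(.066,.108,.187)]
q=proj(d,P);print(q)
for a in q: cv2.circle(im,tuple(int(v) for v in a),4,(0,255,255),-1)
t=np.linspace(0,6.3,60)
for c,rr,z,col in((pc,.066,.119,(255,0,0)),(np.array([.582,-.098,0]),.056,.052,(0,0,255))):
    cv2.polylines(im,[proj(d,[c+[rr*np.cos(a),rr*np.sin(a),z] for a in t]).astype(np.int32).reshape(-1,1,2)],False,col,1)
cv2.imwrite("pics/w1.png",im)
for t in("pot_grip","glue_pot","pot_rest"):print(t,[(np.round(x["location"],3),x["conf"]) for x in bot.look_for("wrist",t)[:2]])
E
```

```text
5.9833 [ 0.611 -0.155  0.276] [ 0.77  0.7  -0.59  1.11 -0.23  1.82  0.52]
rot deg [ 0.06 -0.35 -0.52] rows>= 1.0
[[0.951, -0.281, 0.131, 0.623], [0.31, 0.868, -0.388, -0.187], [-0.005, 0.409, 0.912, 0.426], [0.0, 0.0, 0.0, 1.0]] -0.09955950522783287 [[419.30199668   0.         316.69142668]
 [  0.         419.30199668 242.12466172]
 [  0.           0.           1.        ]]
[[330.86263783 116.89986605]
 [331.92349032 152.20908136]
 [334.14195762 229.07629566]]
pot_grip [(array([0.549, 0.103, 0.107]), 0.65), (array([0.614, 0.113, 0.025]), 0.33)]
glue_pot [(array([0.552, 0.104, 0.109]), 0.83)]
pot_rest [(array([ 0.585, -0.107,  0.057]), 0.59)]
```

View pics/w1.png

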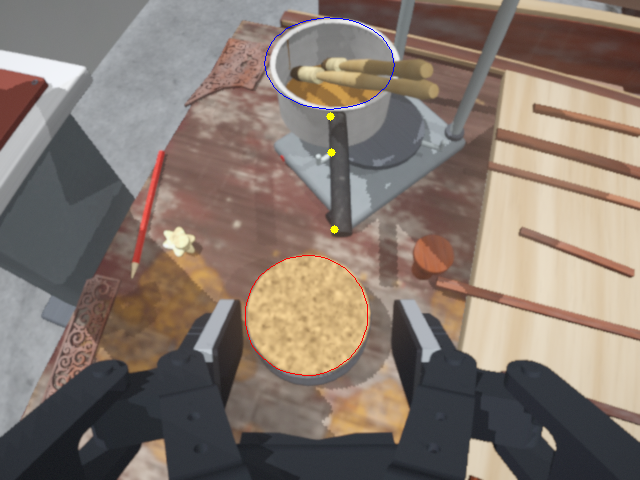

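```bash
python3 - <<'E'
from h import *
w=bot.capture("wrist");s=bot.capture("scene")
def sc(x,y):return (240+x/3.5,220+y/3.5)
for z in(.09,.1,.11,.12,.13):
    print(z,"tip",unproj(w,[(341,231)],z)[0].round(3),unproj(s,[sc(388,248)],z)[0].round(3),"root",unproj(w,[(338,113)],z)[0].round(3),unproj(s,[sc(258,181)],z)[0].round(3))
print("disc",unproj(w,[(345,130),(385,160),(427,130)],.05).round(3))
m=bot.trace("wrist","pot_grip")
cv2.imwrite("pics/w2.png",np.hstack([cv2.resize(w["image"][70:270,250:480],None,fx=2,fy=2,interpolation=2),cv2.resize(s["image"][225:325,260:380],(340,400) ,interpolation=2)[:400]]))
for q in m[:1]:
    y,x=np.nonzero(q["pixels"]);print(x.min(),x.max(),y.min(),y.max())
    for yy in(150,175,200,225):print(yy,x[y==yy].min(),x[y==yy].max())
E
```

```text
0.09 tip [ 0.593 -0.023  0.09 ] [ 0.609 -0.012  0.09 ] root [0.55  0.105 0.09 ] [0.572 0.111 0.09 ]
0.1 tip [ 0.594 -0.028  0.1  ] [ 0.6   -0.027  0.1  ] root [0.552 0.097 0.1  ] [0.563 0.094 0.1  ]
0.11 tip [ 0.595 -0.033  0.11 ] [ 0.591 -0.042  0.11 ] root [0.554 0.088 0.11 ] [0.554 0.077 0.11 ]
0.12 tip [ 0.596 -0.037  0.12 ] [ 0.581 -0.057  0.12 ] root [0.556 0.08  0.12 ] [0.546 0.059 0.12 ]
0.13 tip [ 0.597 -0.042  0.13 ] [ 0.572 -0.072  0.13 ] root [0.558 0.071 0.13 ] [0.537 0.042 0.13 ]
disc [[0.556 0.118 0.05 ]
 [0.61  0.093 0.05 ]
 [0.645 0.15  0.05 ]]
270 436 21 241
150 324 346
175 328 347
200 328 347
225 328 348
```

View pics/w2.png

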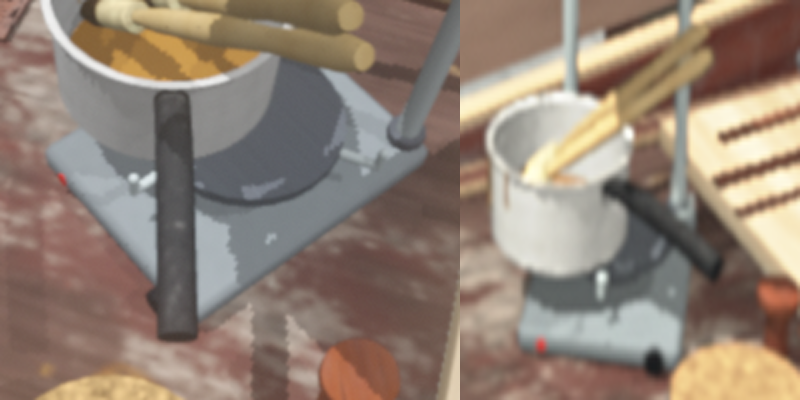

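```bash
python3 - <<'E'
from h import *
w=bot.capture("wrist")
u=lambda x,y,z:unproj(w,[(250+x/2,70+y/2)],z)[0].round(3)
a,b,c=u(48,152,.02),u(193,322,.02),u(426,155,.02)
print("corners",a,b,c,np.linalg.norm(a-b),np.linalg.norm(b-c),"centre",(a+c)/2)
print("lugs",u(133,180,.058),u(133,190,.05),u(357,158,.055),u(270,238,.03))
print("disc .05",u(345,110,.05),u(262,203,.05),u(200,185,.05))
print("pot bottom right edge",u(262,130,.05),u(200,155,.05),u(62,95,.05))
print("rim",u(42,10,.119),u(282,50,.119),u(170,88,.119))
E
```

```text
corners [0.478 0.092 0.02 ] [0.593 0.012 0.02 ] [0.694 0.165 0.02 ] 0.14008925726121899 0.18333030300525877 centre [0.586  0.1285 0.02  ]
lugs [0.541 0.064 0.058] [0.541 0.063 0.05 ] [0.652 0.12  0.055] [0.619 0.07  0.03 ]
disc .05 [0.638 0.155 0.05 ] [0.609 0.078 0.05 ] [0.574 0.078 0.05 ]
pot bottom right edge [0.597 0.125 0.05 ] [0.569 0.097 0.05 ] [0.481 0.112 0.05 ]
rim [0.478 0.107 0.119] [0.598 0.12  0.119] [0.554 0.079 0.119]
```

```bash
python3 - <<'E'
from h import *
h=np.array([.32,-.947,0]);RR=Rt(h,np.deg2rad(40));z=RR.as_matrix()[:,2];G=np.array([.5705,.040,.108])
go(G+z*(.011-.1),RR);go(G+z*.011)
E
```

```text
shift cm [ 3.82  2.13 16.82] rows>= 5.0
rot deg [0.13 0.03 0.14] rows>= 1.0
shift cm [ 3.82  2.11 26.82] rows>= 7.0
```

Request:
move_arm([
  [[0.76, 0.42, 3.36, 0, 0, 0], [0.76, 0.42, 3.36, 0, 0, 0], [0.76, 0.42, 3.36, 0, 0, 0], [0.76, 0.42, 3.36, 0, 0, 0], [0.76, 0.42, 3.36, 0, 0, 0], [0, 0, 0, 0, 0, 0]],
])

```text
t: 6.88
ee_pos: [0.5852, -0.0082, 0.1731]
tool_rot: [-0.281, 0.545, 0.765, 0.199]
contact_force: [-0.2, -0.3, 0.5]
grip_width: 0.645
finger_force: 0.0
```

```bash
python3 - <<'E'
from h import *
p,r,s=pose();print(s["t"],p.round(3),np.round(s["joint_pos"],2))
h=np.array([.32,-.947,0]);RR=Rt(h,np.deg2rad(40));z=RR.as_matrix()[:,2];G=np.array([.5705,.040,.108])
go(G+z*.011,RR)
w=bot.capture("wrist");P=[np.array([.536,.142,.118])+h*a for a in(.066,.108,.187)]
im=w["image"].copy()
for a in proj(w,P): cv2.circle(im,tuple(int(v) for v in a),4,(0,255,255),-1)
cv2.imwrite("pics/w3.png",im)
E
```

```text
6.8833 [ 0.585 -0.008  0.173] [ 0.71  0.62 -0.65  1.47 -0.27  1.48  0.5 ]
shift cm [-0.38  0.2   9.32] rows>= 3.0
rot deg [-0.31 -0.31  0.28] rows>= 1.0
```

View pics/w3.png

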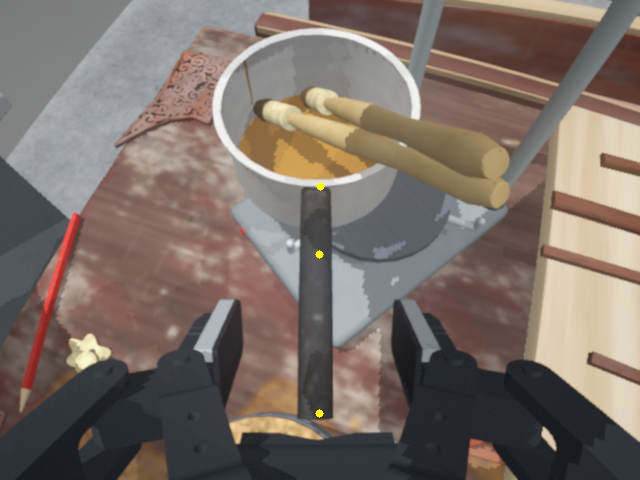

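```bash
python3 - <<'E'
from h import *
w=bot.capture("wrist")
h=np.array([.32,-.947,0]);RR=Rt(h,np.deg2rad(40));z=RR.as_matrix()[:,2];G=np.array([.5705,.040,.108])
for zz in(.19,.205,.22):
  P=unproj(w,[(497,170),(497,200)],zz);print(P.round(3),(RR.inv().apply(P-G)*100).round(1).tolist())
E
```

```text
[[0.635 0.065 0.19 ]
 [0.637 0.051 0.19 ]] [[5.5, 6.9, -6.1], [4.5, 6.6, -6.9]]
[[0.63  0.053 0.205]
 [0.632 0.041 0.205]] [[5.7, 6.1, -7.9], [4.8, 5.9, -8.6]]
[[0.626 0.041 0.22 ]
 [0.628 0.03  0.22 ]] [[5.9, 5.3, -9.7], [5.1, 5.1, -10.4]]
```

Request:
move_arm([
  [[-0.15, 0, 2.3, 0, 0, 0], [-0.15, 0, 2.3, 0, 0, 0], [-0.15, 0, 2.3, 0, 0, 0], [-0.15, 0, 1.6, 0, 0, 0], [0, 0, 0.7, 0, 0, 0], [0, 0, 0, 0, 0, 0]],
])

```text
t: 7.48
ee_pos: [0.5711, 0.0366, 0.101]
tool_rot: [-0.278, 0.548, 0.763, 0.2]
contact_force: [-0.0, 0.2, 0.6]
grip_width: 0.648
finger_force: 0.0
```

```bash
python3 - <<'E'
from h import *
p,r,s=pose();print(s["t"],p.round(3),np.round(s["joint_pos"],2),np.round(s["contact_force"],1))
h=np.array([.32,-.947,0]);RR=Rt(h,np.deg2rad(40));z=RR.as_matrix()[:,2];G=np.array([.5705,.040,.108])
go(G+z*.011,RR)
w=bot.capture("wrist");cv2.imwrite("pics/w4.png",w["image"])
E
```

```text
7.4833 [0.571 0.037 0.101] [ 0.68  0.65 -0.65  1.6  -0.27  1.31  0.51] [-0.   0.2  0.6]
shift cm [0.71 0.05 0.78] rows>= 1.0
rot deg [ 0.11 -0.09 -0.  ] rows>= 1.0
```

View pics/w4.png

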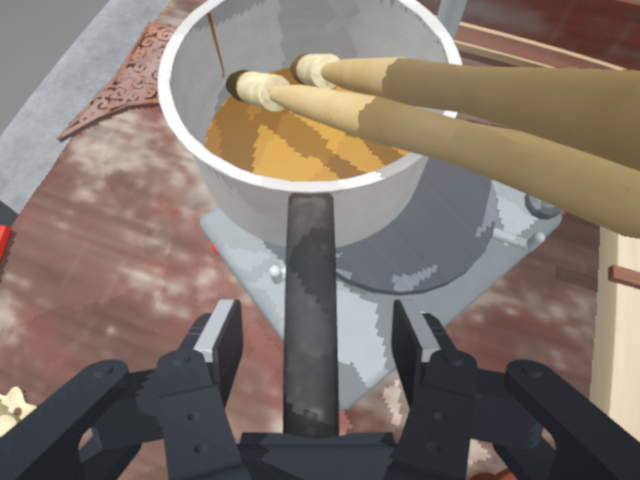

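Request:
move_arm([
  [[0.5, -0.1, 0.45, 0, 0, 0], [0, 0, 0, 0, 0, 0]],
])

```text
t: 7.7
ee_pos: [0.5686, 0.0429, 0.1021]
tool_rot: [-0.277, 0.548, 0.763, 0.201]
contact_force: [-0.6, -0.6, 0.7]
grip_width: 0.644
finger_force: 0.0
```

Request:
move_arm([
  [[0, 0, 0, 0, 0, 0], [0, 0, 0, 0, 0, 0], [0, 0, 0, 0, 0, 0], [0, 0, 0, 0, 0, 0], [0, 0, 0, 0, 0, 0], [0, 0, 0, 0, 0, 0]],
], gripper=0, squeeze=70)

```text
t: 8.2
ee_pos: [0.5684, 0.0424, 0.1013]
tool_rot: [-0.277, 0.548, 0.763, 0.201]
contact_force: [-0.9, -2.7, 3.8]
grip_width: 0.19
finger_force: 69.4
```

Request:
move_arm([
  [[0.32, 0, -0.38, 0, 0, 0], [0.32, 0, -0.38, 0, 0, 0], [0.32, 0, -0.38, 0, 0, 0], [0.32, 0, -0.38, 0, 0, 0], [0.32, 0, -0.38, 0, 0, 0], [0.32, 0, -0.38, 0, 0, 0], [0, 0, 0, 0, 0, 0], [0, 0, 0, 0, 0, 0]],
])

```text
t: 8.87
ee_pos: [0.5682, 0.0427, 0.131]
tool_rot: [-0.277, 0.548, 0.763, 0.201]
contact_force: [0.1, -0.1, -3.7]
grip_width: 0.189
finger_force: 68.6
```

```bash
python3 - <<'E'
from h import *
p,r,s=pose();print(s["t"],p.round(3),np.round(s["joint_pos"],2),np.round(s["contact_force"],1),np.round(s["moment"],2))
w=bot.capture("wrist");c=bot.capture("scene");a=cv2.resize(c["image"][215:335,255:405],(600,480),interpolation=2)
cv2.imwrite("pics/w5.png",np.hstack([cv2.resize(w["image"],(200,150))if 0 else a]))
h=np.array([.32,-.947,0]);q=proj(w,[np.array([.536,.142,.118+.0])+h*.187]);print(q)
E
```

```text
8.8667 [0.568 0.043 0.131] [ 0.69  0.61 -0.67  1.59 -0.28  1.34  0.49] [ 0.1 -0.1 -3.7] [-1.34 -0.47  0.05]
[[320.34499631 575.43397165]]
```

View pics/w5.png

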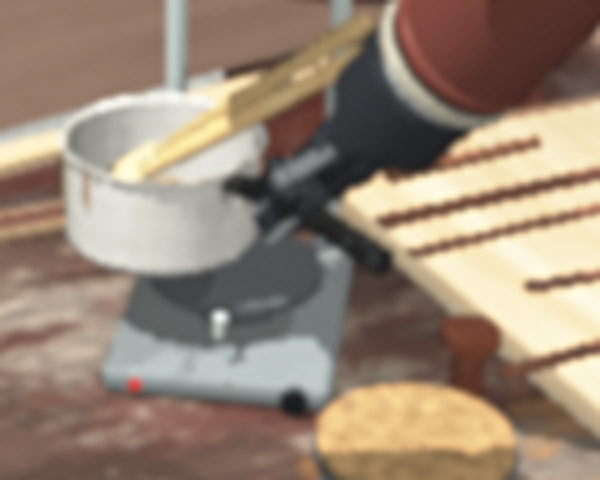

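Request:
move_arm([
  [[-0.56, -0.1, -0.51, 0, 0, 0], [-1.12, -0.21, -1.02, 0, 0, 0], [-1.12, -0.21, -1.02, 0, 0, 0], [-1.12, -0.21, -1.02, 0, 0, 0], [-1.12, -0.21, -1.02, 0, 0, 0], [-1.12, -0.21, -1.02, 0, 0, 0], [-1.12, -0.21, -1.02, 0, 0, 0], [-1.12, -0.21, -1.02, 0, 0, 0], [-1.12, -0.21, -1.02, 0, 0, 0], [-1.12, -0.21, -1.02, 0, 0, 0], [-1.12, -0.21, -1.02, 0, 0, 0], [-1.12, -0.21, -1.02, 0, 0, 0]],
], squeeze=80)

```text
t: 9.97
ee_pos: [0.6008, -0.1318, 0.1374]
tool_rot: [-0.278, 0.548, 0.763, 0.201]
contact_force: [-0.6, -0.1, -3.4]
grip_width: 0.193
finger_force: 79.7
```

Request:
move_arm([
  [[-1.12, -0.21, -1.02, 0, 0, 0], [-1.12, -0.21, -1.02, 0, 0, 0], [-1.12, -0.21, -1.02, 0, 0, 0], [-1.12, -0.21, -1.02, 0, 0, 0], [-0.56, -0.1, -0.51, 0, 0, 0], [0, 0, 0, 0, 0, 0], [0, 0, 0, 0, 0, 0], [0, 0, 0, 0, 0, 0]],
])

```text
t: 10.63
ee_pos: [0.6134, -0.1964, 0.1403]
tool_rot: [-0.278, 0.548, 0.763, 0.201]
contact_force: [0.6, 0.5, -2.5]
grip_width: 0.191
finger_force: 79.7
```

```bash
python3 - <<'E'
from h import *
p,r,s=pose();print(s["t"],p.round(3),np.round(s["joint_pos"],2),np.round(s["contact_force"],1),np.round(s["moment"],2))
print(r.as_matrix().round(3).tolist())
w=bot.capture("wrist");c=bot.capture("scene");t=bot.capture("top")
pc=np.array([p[0]-.0324,p[1]+.0996,p[2]-.0513]);print("pred pot",pc.round(3))
ims=[]
a=np.linspace(0,6.3,60);o=lambda c,r,z:[np.array([c[0]+r*np.cos(k),c[1]+r*np.sin(k),z]) for k in a]
for d,x0,y0 in((t,290,180),(c,300,240)):
    im=cv2.resize(d["image"][y0:y0+130,x0:x0+130],None,fx=3,fy=3,interpolation=2)
    for P,col in((o(pc,.066,pc[2]+.069),(255,0,0)),(o(pc,.0575,pc[2]),(255,0,255)),(o((.582,-.099),.056,.053),(0,0,255))):
        cv2.polylines(im,[((proj(d,P)-[x0,y0]+.5)*3).astype(np.int32).reshape(-1,1,2)],False,col,1)
    ims.append(im)
cv2.imwrite("pics/w6.png",np.hstack(ims))
E
```

```text
10.6333 [ 0.613 -0.196  0.14 ] [ 0.79  0.83 -0.55  1.17 -0.15  1.67  0.66] [ 0.6  0.5 -2.5] [-1.28 -0.53  0.02]
[[-0.246, 0.948, -0.204], [0.724, 0.32, 0.611], [0.644, 0.002, -0.765]]
pred pot [ 0.581 -0.097  0.089]
```

View pics/w6.png

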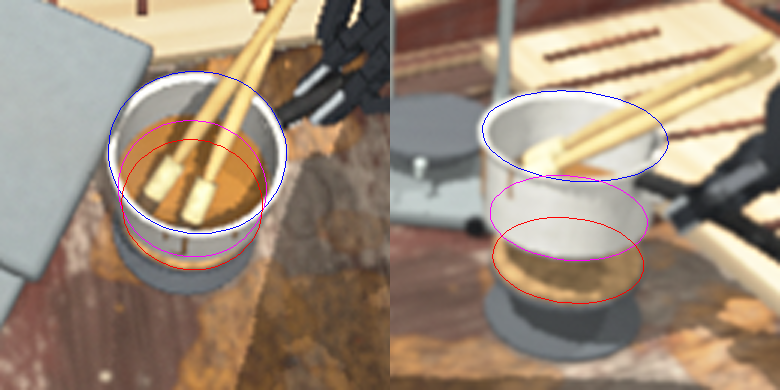

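Request:
move_arm([
  [[-0.32, 0, 0.38, 0, 0, 0], [-0.32, 0, 0.38, 0, 0, 0], [-0.32, 0, 0.38, 0, 0, 0], [-0.32, 0, 0.38, 0, 0, 0], [-0.16, 0, 0.19, 0, 0, 0], [0, 0, 0, 0, 0, 0], [0, 0, 0, 0, 0, 0]],
])

```text
t: 11.37
ee_pos: [0.6134, -0.1975, 0.1177]
tool_rot: [-0.278, 0.548, 0.763, 0.201]
contact_force: [0.2, -0.2, -3.4]
grip_width: 0.192
finger_force: 79.7
```

Request:
move_arm([
  [[-0.1, 0, 0.12, 0, 0, 0], [-0.1, 0, 0.12, 0, 0, 0], [-0.1, 0, 0.12, 0, 0, 0], [0, 0, 0, 0, 0, 0]],
])

```text
t: 11.7
ee_pos: [0.6134, -0.1975, 0.1129]
tool_rot: [-0.278, 0.548, 0.763, 0.201]
contact_force: [-0.9, -0.0, -3.4]
grip_width: 0.19
finger_force: 79.7
```

Underside about 0.062; continue in 1.5 mm steps, feeling.

Request:
move_arm([
  [[-0.1, 0, 0.12, 0, 0, 0], [-0.1, 0, 0.12, 0, 0, 0], [0, 0, 0, 0, 0, 0]],
])

```text
t: 11.95
ee_pos: [0.6133, -0.1974, 0.1097]
tool_rot: [-0.278, 0.548, 0.763, 0.201]
contact_force: [0.0, -0.2, -3.4]
grip_width: 0.188
finger_force: 79.7
```

Request:
move_arm([
  [[-0.1, 0, 0.12, 0, 0, 0], [0, 0, 0, 0, 0, 0], [0, 0, 0, 0, 0, 0]],
])

```text
t: 12.2
ee_pos: [0.6135, -0.1975, 0.1085]
tool_rot: [-0.278, 0.548, 0.763, 0.201]
contact_force: [-0.4, -0.1, -2.9]
grip_width: 0.189
finger_force: 79.7
```

Request:
move_arm([
  [[-0.1, 0, 0.12, 0, 0, 0], [0, 0, 0, 0, 0, 0], [0, 0, 0, 0, 0, 0]],
])

```text
t: 12.45
ee_pos: [0.6136, -0.1975, 0.1072]
tool_rot: [-0.278, 0.548, 0.763, 0.201]
contact_force: [0.6, -1.0, 0.0]
grip_width: 0.188
finger_force: 79.8
```

```bash
python3 - <<'E'
from h import *
p,r,s=pose();print(p.round(4),np.round(s["contact_force"],1),np.round(s["moment"],2))
E
```

```text
[ 0.6136 -0.1975  0.1072] [ 0.6 -1.   0. ] [-1.01 -0.36 -0.06]
```

Request:
move_arm([
  [[-0.04, 0, 0.05, 0, 0, 0], [0, 0, 0, 0, 0, 0], [0, 0, 0, 0, 0, 0]],
])

```text
t: 12.7
ee_pos: [0.6137, -0.1975, 0.107]
tool_rot: [-0.277, 0.548, 0.763, 0.201]
contact_force: [1.3, -2.0, 3.7]
grip_width: 0.192
finger_force: 80.4
```

```bash
python3 - <<'E'
from h import *
p,r,s=pose();print(p.round(4),np.round(s["contact_force"],1),np.round(s["moment"],2))
E
```

```text
[ 0.6137 -0.1975  0.107 ] [ 1.3 -2.   3.7] [-0.45  0.07  0.13]
```

Request:
move_arm([
  [[0, 0, 0, 0, 0, 0], [0, 0, 0, 0, 0, 0], [0, 0, 0, 0, 0, 0]],
], squeeze=20)

```text
t: 12.95
ee_pos: [0.6137, -0.1976, 0.1069]
tool_rot: [-0.277, 0.548, 0.763, 0.201]
contact_force: [0.4, -3.0, 6.1]
grip_width: 0.191
finger_force: 80.6
```

Request:
move_arm([
  [[0, 0, 0, 0, 0, 0], [0, 0, 0, 0, 0, 0], [0, 0, 0, 0, 0, 0], [0, 0, 0, 0, 0, 0], [0, 0, 0, 0, 0, 0], [0, 0, 0, 0, 0, 0]],
], gripper=4)

```text
t: 13.45
ee_pos: [0.6134, -0.1974, 0.1062]
tool_rot: [-0.278, 0.548, 0.763, 0.201]
contact_force: [0.1, -0.5, 0.0]
grip_width: 0.469
finger_force: 0.0
```

```bash
python3 - <<'E'
from h import *
p,r,s=pose();print(s["t"],p.round(4),np.round(s["contact_force"],1),np.round(s["moment"],2),s["grip_width"],s["finger_force"])
w=bot.capture("wrist")
h=np.array([.32,-.947,0])
m=bot.trace("wrist","glue_pot")[0]["pixels"]
for y in range(260,440,30):
    x=np.nonzero(m[y])[0]
    if len(x):print(y,x.min(),x.max())
print(proj(w,[np.array([.581,-.098,.056+.068])+h*a for a in(.07,.1,.13)]).round(0))
E
```

```text
13.45 [ 0.6134 -0.1974  0.1062] [ 0.1 -0.5  0. ] [-0.61 -0.23 -0.02] 0.4690095978890097 0.0
260 292 639
290 291 342
320 290 342
350 290 344
380 291 345
410 291 346
[[319. 217.]
 [319. 299.]
 [320. 395.]]
```

Request:
move_arm([
  [[0, 0, -0.5, 0, 0, 0], [0, 0, -1, 0, 0, 0], [0, 0, -2, 0, 0, 0], [0, 0, -3, 0, 0, 0], [0, 0, -3, 0, 0, 0], [0, 0, -2, 0, 0, 0], [0, 0, 0, 0, 0, 0]],
])

```text
t: 14.13
ee_pos: [0.6382, -0.2715, 0.1984]
tool_rot: [-0.274, 0.55, 0.763, 0.201]
contact_force: [-0.2, -0.8, 0.5]
grip_width: 0.463
finger_force: 0.0
```

```bash
python3 - <<'E'
from h import *
from scipy.optimize import least_squares
p,r,s=pose();print(s["t"],p.round(4))
D={n:bot.capture(n) for n in("scene","top","wrist")}
for n in D:
    print(n,[(t,np.round(x["location"],3).tolist()) for t in("glue_pot","pot_rest","turned_foot","brass_knob","fret") for x in bot.look_for(n,t)[:1]])
    q=bot.trace(n,"glue_pot")
    # pale rim/wall extents vs prediction
    pr=proj(D[n],[[.581+.066*np.cos(k),-.098+.066*np.sin(k),.055+.069] for k in np.linspace(0,6.3,200)])
    print("pred rim",pr.min(0).round(1),pr.max(0).round(1))
    if q:
        y,x=np.nonzero(q[0]["pixels"]);print("mask",x.min(),x.max(),y.min(),y.max())
        for row in range(int(pr[:,1].min()),int(pr[:,1].max()),6):
            xx=x[y==row]
            if len(xx):print(row,xx.min(),xx.max(),pr[np.abs(pr[:,1]-row)<1.5][:,0].min().round(),pr[np.abs(pr[:,1]-row)<1.5][:,0].max().round(),end=" | ")
        print()
c=D["scene"];a=cv2.resize(c["image"][230:370,290:430],(420,420),interpolation=2)
t=D["top"];b=cv2.resize(t["image"][190:310,290:410],(360,420),interpolation=2)
cv2.imwrite("pics/w7.png",np.hstack([a,b]))
E
```

```text
14.1333 [ 0.6382 -0.2715  0.1984]
scene [('glue_pot', [0.591, -0.142, 0.113]), ('pot_rest', [0.559, -0.129, 0.011]), ('turned_foot', [0.593, -0.139, 0.11]), ('brass_knob', [0.594, -0.144, 0.109]), ('fret', [0.37, 0.208, 0.01])]
pred rim [329.9 283.2] [391.1 314.6]
mask 330 434 267 344
283 388 417 345.0 369.0 | 289 335 401 333.0 383.0 | 295 330 391 330.0 390.0 | 301 331 390 330.0 391.0 | 307 331 388 335.0 389.0 | 313 331 394 346.0 381.0 | 
top [('glue_pot', [0.601, -0.108, 0.1]), ('pot_rest', [0.535, -0.073, 0.006]), ('turned_foot', [0.601, -0.111, 0.104]), ('brass_knob', [0.412, -0.054, 0.001]), ('fret', [0.371, 0.217, 0.006])]
pred rim [325.9 209.8] [384. 263.]
mask 327 424 175 271
209 364 424 348.0 360.0 | 215 338 411 336.0 373.0 | 221 331 396 330.0 379.0 | 227 328 386 327.0 382.0 | 233 327 382 326.0 384.0 | 239 327 383 326.0 384.0 | 245 328 382 327.0 383.0 | 251 328 379 330.0 380.0 | 257 330 376 336.0 375.0 | 
wrist [('glue_pot', [0.604, -0.137, 0.122]), ('pot_rest', [0.613, -0.141, 0.009]), ('turned_foot', [0.68, -0.002, 0.048]), ('brass_knob', [0.421, -0.06, 0.003])]
pred rim [222.   26.8] [411.9 169.6]
mask 219 485 26 375
26 307 325 306.0 330.0 | 32 278 353 277.0 356.0 | 38 261 371 265.0 370.0 | 44 252 380 254.0 379.0 | 50 244 386 246.0 387.0 | 56 236 392 239.0 394.0 | 62 231 398 234.0 399.0 | 68 228 402 231.0 403.0 | 74 225 405 227.0 406.0 | 80 223 408 225.0 409.0 | 86 221 409 224.0 411.0 | 92 220 409 222.0 411.0 | 98 219 410 222.0 412.0 | 104 221 411 222.0 412.0 | 110 222 446 223.0 411.0 | 116 223 464 225.0 409.0 | 122 225 473 227.0 407.0 | 128 228 479 231.0 403.0 | 134 232 482 235.0 400.0 | 140 235 481 240.0 395.0 | 146 237 479 246.0 389.0 | 152 239 476 253.0 380.0 | 158 241 483 264.0 370.0 | 164 243 485 278.0 356.0 |
```

Request:
move_arm([
  [[0, 0, -2, 0, 0, 0], [0, 0, -3, 0, 0, 0], [0, 0, -2, 0, 0, 0], [0, 0, 0, 0, 0, 0], [0, 0, 0, 0, 0, 0]],
])

```text
t: 15.6
ee_pos: [0.6517, -0.3109, 0.2481]
tool_rot: [-0.277, 0.548, 0.763, 0.201]
contact_force: [0.8, 0.9, -0.6]
grip_width: 0.463
finger_force: 0.0
```

```bash
python3 -c "
from rig import bot
s=bot.observe();print(s['t'],s['contact_force'],s['joint_vel'].round(3));print(bot.close_job())"
```

```text
15.6 [ 0.79226953  0.89911212 -0.63996943] [-0.002  0.001 -0.006  0.071  0.002 -0.023  0.001]
the job is handed in; nothing more can be done
None
```

The pot stands upright on the cork rest, centred to about 3 mm by the camera estimates. It was let go with the arm clear of it, and the job was handed in at 15.6 s; the pad was felt at about 56 mm, and no judging result came back.

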